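# Sort the cut taro into its pans

### The job

Sort the five loose pieces of taro by cut: set the two chunky blocks down in the near-square steel pan, side by side with both flat on its floor; lay the two batons in the long shallow tray, both on its floor and pointing along its length; and stand the unpeeled root end, broad cut face down, in the middle of the round colander. Do not push the cleaver or the cup out of their places.

Things in the scene. Friction and masses are not known exactly. Their poses are not given: they have to be found in the camera images.
- square_pan: Near-square open stainless pan, fixed to the table, 140 (its x) by 160 (its y) mm outside and 45 mm high; walls 4 mm and floor 4 mm thick; inside 132 by 152 mm. A thin lip stands 6 mm out round its rim. Origin at the centre of its underside, z up.
- long_tray: Long narrow shallow stainless tray, fixed to the table, 95 (its x) by 200 (its y, the long way) mm outside and 30 mm high; walls and floor 4 mm thick; inside 87 by 192 mm. A small wire loop handle at each short end. Origin at the centre of its underside, z up.
- colander: Round metal colander with dark perforations, fixed to the table, 128 mm across at its foot, 156 mm across at the rim, 45 mm high; wall 4 mm, flat floor 4 mm thick (inside about 120 mm across at the floor). Origin at the centre of its underside, z up.
- block_a: Chunky block of peeled taro, pale with purple flecks, 42 (its x) by 45 (its y) by 40 (z) mm, about 80 g, starting flat on the table. Origin at its centre.
- block_b: Second block, the same as block_a.
- baton_a: Baton (thick stick) of peeled taro, pale with purple flecks, 75 mm long along its y, 22 by 22 mm across (x and z), about 40 g, starting flat on the table. Origin at its centre.
- baton_b: Second baton, the same as baton_a.
- root_end: Unpeeled end of a taro root: a brown ringed stub, round from above, standing on its cut face; 54 mm across with upright sides up to 27 mm high, then rounding in to its top at 46 mm; about 85 g. Origin at the centre of the cut face (its underside), z up.
- cleaver: Kitchen cleaver lying flat between two of the vessels: steel blade 165 by 72 mm, 4 mm thick, its wooden handle (20 mm thick, 110 mm long) pointing along its +x, away from the robot. Origin on the table, under the blade near its handle end: the blade spans x -137 to +28 mm, the handle x +27 to +137 mm. To be left where it lies.
- cup: White ceramic cup, 60 mm across and 62 mm high, standing between two of the vessels. Origin at the centre of its underside. To be left where it stands.
There are look-alikes about, which are no part of the job. Leave any black or turquoise look-alike of the baton_a alone.

How it is judged:
By the outcome, as a careful person would: the job done as asked, in the order asked, and still so for the second after the job is handed in, with the robot touching nothing.
It also fails if it takes over 115 s, if anything falls off the work surface, if the arm or the gripper's body presses on something with over 40 N, if the wrist force passes 120 N, or if a joint passes its speed limit or range.

### The arm

A 6-joint arm with a two-finger parallel gripper is mounted at the origin on the work surface. World frame = base frame: x ahead of the robot, y to its left, z up, the work surface at z = 0. Lengths are in m, angles in rad, forces in N, time in s.
With the tool pointing down it reaches from about 0.375 to 0.75 m from the base axis. Payload 9 kg.
Tool frame: the origin (TCP) lies midway between the tips of the shut fingers; the grasp point (between the pads) lies 19 mm behind it; z points along the fingers, y is the line along which they close (so a half turn about z gives the same grasp; the last joint's range is limited). The gripper opens to 85 mm and grips with 20 to 120 N. Pads are 22 mm wide; open, the fingers measure 114 mm over their backs; the gripper's body (76 mm by 85 mm) begins 54 mm behind the grasp point. The pads swing forward as they close: fully open they stand 13 mm farther back than shut.
Start: joints at [0.889, 0.104, 0.097, 1.564, 0, 1.353], TCP at [0.268, 0.537, 0.231] pointing down, gripper open.
Joint ranges: [-2.99, 2.99], [-0.84, 1.86], [-1.1, 1.16], [-1.84, 2.11], [-1.51, 1.56], [-3.14, 3.14]. Speed limits (rad/s): [2.22, 2.22, 2.57, 3.14, 3.14, 3.14].

### API

Orientations are given as a unit quaternion [x, y, z, w].
In Python, from cell import ctrl gives the robot as it stands.
- The arm moves only by the shell command python3 -m inch 'ROWS' [FORCE]. ROWS is JSON, a list of rows, each a list of 5 numbers: the shift along the tool's x, y, z in m, then the turn about the tool's z in units of 5 degrees (1.0 is 5 degrees), then the opening, from 0 (shut) to 1 (fully open). In form: [[dx, dy, dz, twist, jaw], ...]. A call has 1 to 12 rows; each row shifts and turns the commanded pose from where the row before left it, along the tool's axes as they then stand; what a row does not reach is not made up. A row lasts 1/10 s, in which the tool goes at most 50 mm and 8.59 degrees, less where a joint would pass 70% of its speed; a pose out of reach is approached as far as the arm can. A call is refused whole if a number of a shift passes 0.05 or a number of a turn 1, either way. A call with a gripper value outside its range is refused whole. The fingers move at their own pace and stop on an object; FORCE is the grip in N (left out, the last holds). Time passes only in rows, so rows that do not move let the fingers close. It gives the time, the measured TCP pose, the force, the opening and the grip force at its end, in the units of the state.
- ctrl.state(): the state, without advancing time (a new reading comes with each control period).
- ctrl.snapshot(name): name is "scene" or "top" or "wrist"; returns (picture, depth): 420x560x3 uint8, blue, green, red; 420x560 float32, m along the optical axis (not along the pixel's ray), 0 where there is no reading.
- ctrl.calibration(name): a dict with "fx", "fy", "cx", "cy" (pixels), "view" (4x4, takes a point from world to camera coordinates); the wrist camera has in their place "mount" (4x4, takes a point from camera to tool coordinates, whose origin is the TCP and whose axes are the flange's). Camera axes: x right, y down, z forward; pixel columns grow to the right and rows downward; lengths in m; the calibration is good to about 2 mm. A picture is of the moment at which its call begins: read the wrist's pose just before it. calibration takes no time and is no camera call.
- ctrl.job_done(): hands the job in; it is judged then, once.
Trained networks look in the newest picture that a camera, given by its name, has taken for a name from the list of things; names that differ only in an ending like _2 or _b are one class to them, and where a whole thing is asked for, a point or a joint stands for the part that bears it (a point fixed in the world has none). Each returns a list of dicts, best first, with "conf" (0 to 1); they miss things now and then, are a little off and sometimes report something else, mostly with a low value. They report only what shows in the picture. A call takes as long as a camera call. They do not tell look-alikes from the thing itself.
- ctrl.spot_in(camera, label): "location" ([column, row] in pixels, amid what is visible of it).
- ctrl.masks_of(camera, label): "pixels" (420x560 bool, what is visible of it) and "location" ([column, row] in pixels, amid what is visible of it).
- ctrl.tip_of(camera, label): "location" ([column, row] in pixels: a listed point, or the origin of a listed thing).
The state is a dict: "t": time; "joints": joint angles; "joint_velocities": joint speeds; "joint_efforts": joint torques, N m; "tcp_pos": TCP position; "eef_rot": TCP orientation; "ft_force": force on the tool from outside, world axes, zero at the start; "torque": the same for the moment, N m; "grip_width": finger opening in m; "gripper_force": force on a finger pad.
Only numpy, scipy, OpenCV 4.12 (cv2) and the standard library are available. Lean on these libraries where they do the work, as an engineer would, in place of code of your own. Each camera call takes 0.05 s, during which the arm holds its last target. There are 200 camera calls.

## Working session

There is one attempt and no reset: what is moved stays moved. The work goes in short steps, Python scripts to look and compute and a shell command to move; the robot and the scene stay as the last step left them, time stands still between calls to the robot, and variables do not carry over. Pictures are saved under pics/ and viewed, at most 14 in all, crops included, and the job is handed in when it is done.

```bash
ls; mkdir -p pics
python3 - <<'E'
from cell import ctrl
import cv2,numpy as np
for n in("top","scene"):
    p,d=ctrl.snapshot(n); cv2.imwrite(f"pics/{n}0.png",p); np.save(f"pics/{n}0.npy",d)
    c=ctrl.calibration(n); print({k:np.round(v,3).tolist() for k,v in c.items()})
print(ctrl.calibration("wrist")); print(ctrl.state())
E
```

```text
pics
{'fx': 397.585, 'fy': 397.585, 'cx': 279.185, 'cy': 207.844, 'view': [[-0.004, -1.0, 0.029, -0.005], [-0.999, 0.003, -0.035, 0.505], [0.035, -0.029, -0.999, 0.945], [0.0, 0.0, 0.0, 1.0]]}
{'fx': 509.019, 'fy': 509.019, 'cx': 276.721, 'cy': 206.827, 'view': [[0.398, 0.917, 0.01, -0.222], [0.73, -0.31, -0.609, -0.339], [-0.555, 0.25, -0.793, 1.325], [0.0, 0.0, 0.0, 1.0]]}
{'fx': 293.2859795085378, 'fy': 293.2859795085378, 'cx': 284.4534518151506, 'cy': 209.17737869388478, 'mount': array([[-9.19852934e-04, -9.53989455e-01, -2.99838746e-01,
         7.67886994e-02],
       [ 9.99999573e-01, -9.05098859e-04, -1.88093681e-04,
         1.20697265e-03],
       [-9.19443189e-05, -2.99838791e-01,  9.53989880e-01,
        -1.42222254e-01],
       [ 0.00000000e+00,  0.00000000e+00,  0.00000000e+00,
         1.00000000e+00]])}
{'t': 0.1, 'joints': array([8.89299308e-01, 1.04603283e-01, 9.65275648e-02, 1.56390751e+00,
       2.10715678e-05, 1.35308942e+00]), 'joint_velocities': array([-3.73809334e-05, -1.82586811e-03,  2.90099421e-03, -2.12923349e-04,
        1.98688111e-03,  1.96004600e-03]), 'joint_efforts': array([ 4.90934355e-03, -5.58205819e+01,  5.04721642e+01,  1.29200358e-02,
       -3.30318417e-04,  1.69072547e-05]), 'tcp_pos': array([0.26819683, 0.53638039, 0.23061063]), 'eef_rot': array([ 2.29822232e-01,  9.73232444e-01, -5.29894061e-04, -2.67406290e-04]), 'ft_force': array([0.10772044, 0.09098115, 0.23573214]), 'torque': array([0.00700666, 0.01322317, 0.00106115]), 'gripper_force': 0.0, 'grip_width': 0.08526263821515366}
```

View pics/top0.png

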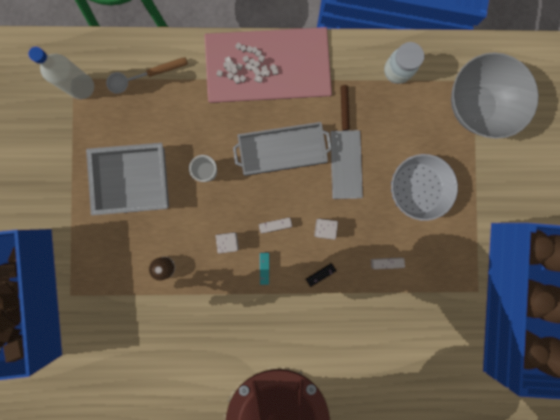

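View pics/scene0.png

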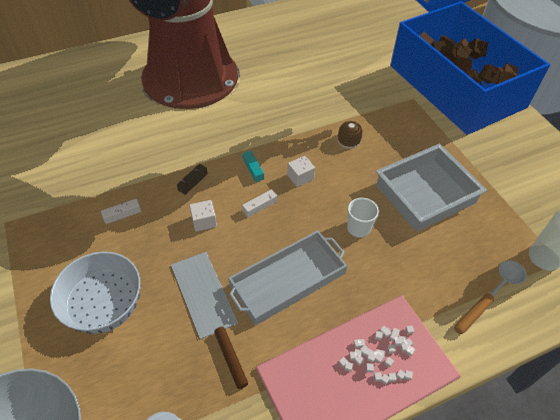

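The top view shows the pan at (128,180), the tray at (283,149), the colander at (424,187), blocks at (227,242) and (326,229), pale batons at (275,225) and (389,264), and the root at (161,268). The cup is at (203,168) and the cleaver at (346,150). The look-alikes are turquoise at (265,268) and black at (321,275).

```bash
cat > h.py <<'E'
from cell import ctrl
import cv2,numpy as np
from scipy.spatial.transform import Rotation as R
def camT(n,s=None):
    c=ctrl.calibration(n)
    if n!="wrist": return c,np.linalg.inv(c["view"])
    T=np.eye(4);T[:3,:3]=R.from_quat(s["eef_rot"]).as_matrix();T[:3,3]=s["tcp_pos"]
    return c,T@c["mount"]
def cloud(n,d,s=None):
    c,T=camT(n,s); v,u=np.mgrid[:d.shape[0],:d.shape[1]]
    P=np.stack([(u-c["cx"])/c["fx"]*d,(v-c["cy"])/c["fy"]*d,d],-1)
    W=P@T[:3,:3].T+T[:3,3]; W[d<=0]=np.nan; return W
def rect(pts):
    (c,wh,a)=cv2.minAreaRect(pts.astype(np.float32)*1000)
    w,h=wh
    if w<h: w,h,a=h,w,a+90   # a = direction of long side, deg in world
    return np.round(c,1),round(w,1),round(h,1),round((a+90)%180-90,1)
def report(n,labels,d,s=None,conf=.3):
    W=cloud(n,d,s)
    for l in labels:
        for m in ctrl.masks_of(n,l):
            if m["conf"]<conf: continue
            p=W[m["pixels"]]; p=p[~np.isnan(p[:,0])]
            if len(p)<10: continue
            zt=np.percentile(p[:,2],90); q=p[p[:,2]>zt-.008]
            print(l,round(m["conf"],2),np.round(m["location"]),"ztop",round(zt*1000),"top rect",*rect(q[:,:2]),"all",*rect(p[:,:2]))
E
python3 - <<'E'
from h import *
p,d=ctrl.snapshot("top")
report("top",["square_pan","long_tray","colander","block_a","baton_a","root_end","cleaver","cup"],d)
E
```

```text
square_pan 0.82 [127. 177.] ztop 45 top rect [572.8 342.9] 173.8 152.0 -85.1 all [572.8 342.9] 173.8 152.0 -85.1
long_tray 0.85 [286. 148.] ztop 29 top rect [646.7 -14.8] 229.2 95.3 -81.2 all [646.6 -14.8] 229.2 95.3 -81.3
long_tray 0.37 [324. 227.] ztop 42 top rect [ 455.8 -116.5] 44.2 41.5 82.4 all [ 455.4 -115.8] 45.4 43.0 84.6
colander 0.64 [424. 185.] ztop 43 top rect [ 552.6 -345.1] 152.6 152.2 60.2 all [ 552.6 -345.1] 152.6 152.2 60.2
block_a 0.89 [227. 241.] ztop 43 top rect [425.1 115. ] 44.3 41.4 -83.1 all [425.1 115. ] 44.4 41.4 -83.1
block_a 0.77 [324. 228.] ztop 42 top rect [ 455.9 -116.8] 44.8 41.2 82.5 all [ 456.4 -116.8] 46.2 42.5 85.9
baton_a 0.85 [392. 264.] ztop 24 top rect [ 372.5 -266. ] 75.3 22.3 -87.6 all [ 371.6 -270.1] 83.8 26.8 88.9
baton_a 0.82 [260. 272.] ztop 25 top rect [362.9  29.4] 75.0 18.8 -0.2 all [362.9  29.4] 75.0 18.8 -0.2
baton_a 0.67 [322. 275.] ztop 25 top rect [ 346.3 -105.2] 74.2 22.6 -59.1 all [ 344.3 -106.1] 75.1 27.3 -58.0
baton_a 0.53 [277. 224.] ztop 25 top rect [464.4   2.4] 73.1 21.3 -78.9 all [464.9   2.5] 73.1 22.2 -79.1
root_end 0.93 [162. 270.] ztop 46 top rect [365.1 267.3] 44.2 44.1 62.8 all [365.4 266. ] 51.8 48.1 11.5
cleaver 0.63 [348. 157.] ztop 17 top rect [ 667.1 -160. ] 267.7 64.3 7.7 all [ 666.4 -166.7] 272.3 78.1 1.2
cup 0.85 [200. 168.] ztop 62 top rect [594.7 166.4] 57.3 55.2 0.9 all [594.9 166. ] 59.5 57.2 -46.5
cup 0.66 [164. 270.] ztop 46 top rect [364.3 267.7] 45.2 44.6 -29.9 all [367.3 270.3] 60.7 51.3 66.5
```

```bash
cat > go.py <<'E'
import sys; from h import *
# go.py x y z psi(deg) in m: prints remaining twist units, and shifts in tool axes after the twist / before
def go(x,y,z,psi):
    s=ctrl.state(); M=R.from_quat(s["eef_rot"]).as_matrix()
    cur=np.degrees(np.arctan2(M[1,0],M[0,0])); tw=((cur-psi+180)%360-180)/5
    d=np.array([x,y,z])-s["tcp_pos"]; a=np.radians(psi)
    N=np.array([[np.cos(a),np.sin(a),0],[np.sin(a),-np.cos(a),0],[0,0,-1]]).T
    print("t",round(s["t"],1),"psi",round(cur,1),"pos",np.round(s["tcp_pos"],4),"twist",round(tw,2),"after-twist",np.round(N@d,4),"now",np.round(M.T@d,4),"w",round(s["grip_width"],4),"F",np.round(s["ft_force"],1),"g",round(s["gripper_force"],1))
if __name__=="__main__": go(*map(float,sys.argv[1:]))
E
python3 -m inch '[[0,0,0,0.94,0.75],[0,0,0,0.94,0.75],[0,0,0,0.94,0.75],[0,0,0,0.94,0.75],[0,0,0,0.94,0.75],[0,0,0,0.94,0.75],[0,0,0,0.94,0.75],[0,0,0,0.94,0.75],[0,0,0,0.94,0.75],[0,0,0,0.94,0.75],[0,0,0,0.94,0.75],[0,0,0,0.94,0.75]]' 30
python3 go.py 0.425 0.115 0.12 96.9
```

```text
t: 1.75
tcp_pos: [0.2684, 0.5367, 0.2314]
eef_rot: [0.664, 0.748, 0.0, 0.0]
ft_force: [0.5, 1.0, -0.0]
grip_width: 0.064
gripper_force: 0.0
t 1.8 psi 96.8 pos [0.2684 0.5367 0.2314] twist -0.01 after-twist [-0.4374  0.1048  0.1114] now [-0.4373  0.1053  0.1113] w 0.064 F [ 0.5  1.  -0. ] g 0.0
```

```bash
python3 -m inch '[[-0.036,0.009,0.006,0,0.75],[-0.036,0.009,0.006,0,0.75],[-0.036,0.009,0.006,0,0.75],[-0.036,0.009,0.006,0,0.75],[-0.036,0.009,0.006,0,0.75],[-0.036,0.009,0.006,0,0.75],[-0.036,0.009,0.006,0,0.75],[-0.036,0.009,0.006,0,0.75],[-0.036,0.009,0.006,0,0.75],[-0.036,0.009,0.006,0,0.75],[-0.036,0.009,0.006,0,0.75]]' ; python3 -m inch '[[-0.02,0,0,0,0.75],[-0.01,0,0,0,0.75],[0,0,0,0,0.75]]'
python3 - <<'E'
from h import *; from go import go
go(.425,.115,.008,96.9)
s=ctrl.state(); p,d=ctrl.snapshot("wrist"); cv2.imwrite("pics/w1.png",p)
report("wrist",["block_a","baton_a"],d,s)
E
```

```text
t: 2.85
tcp_pos: [0.4155, 0.1543, 0.1653]
eef_rot: [0.662, 0.749, 0.0, 0.0]
ft_force: [0.5, 0.5, 0.1]
grip_width: 0.0641
gripper_force: 0.0
t: 3.15
tcp_pos: [0.419, 0.1253, 0.1655]
eef_rot: [0.663, 0.749, 0.0, 0.0]
ft_force: [0.4, -0.4, -0.7]
grip_width: 0.0638
gripper_force: 0.0
t 3.1 psi 96.9 pos [0.419  0.1253 0.1655] twist 0.01 after-twist [-0.011   0.0047  0.1575] now [-0.011   0.0047  0.1575] w 0.0638 F [ 0.4 -0.4 -0.7] g 0.0
block_a 0.64 [290. 204.] ztop 41 top rect [425.  117.8] 45.6 41.9 -82.6 all [426.8 110.5] 60.8 49.2 -83.6
baton_a 0.83 [237. 268.] ztop 22 top rect [381.4  65.6] 107.5 72.6 60.7 all [379.9  62.9] 113.6 72.6 60.7
baton_a 0.68 [312. 296.] ztop 23 top rect [464.5   5.5] 75.6 22.0 -78.3 all [467.1  -3.6] 94.5 25.2 -78.1
```

View pics/w1.png

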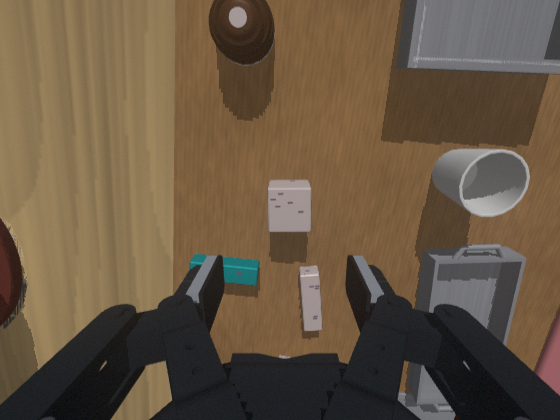

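The wrist view shows block A at (290,205) and the baton at (311,297). The wrist camera agrees with the top camera to about 3 mm.

```bash
python3 -m inch '[[-0.0095,0.0045,0.02,0,0.75],[0,0,0.03,0,0.75],[0,0,0.03,0,0.75],[0,0,0.03,0,0.75],[0,0,0.025,0,0.75],[0,0,0.015,0,0.75],[0,0,0.007,0,0.75],[0,0,0,0,0.75],[0,0,0,0,0.4],[0,0,0,0,0.3],[0,0,0,0,0.3],[0,0,0,0,0.3]]' 35 |tail -5; python3 -m inch '[[0,0,0,0,0.3],[0,0,0,0,0.3]]'; python3 go.py 0.57 0.30 0.13 94.9
```

```text
tcp_pos: [0.4254, 0.1172, 0.0095]
eef_rot: [0.662, 0.749, 0.001, 0.001]
ft_force: [-1.1, 2.2, 7.4]
grip_width: 0.0418
gripper_force: 36.7
t: 4.7
tcp_pos: [0.4254, 0.1172, 0.0095]
eef_rot: [0.662, 0.749, 0.001, 0.001]
ft_force: [-0.9, 0.7, 6.1]
grip_width: 0.0413
gripper_force: 36.7
t 4.7 psi 97.0 pos [0.4254 0.1172 0.0095] twist 0.43 after-twist [ 0.1697  0.1597 -0.1205] now [ 0.1637  0.1661 -0.1201] w 0.0413 F [-0.9  0.7  6.1] g 36.7
```

```bash
python3 -m inch '[[0,0,-0.02,0.2,0.3],[0,0,-0.035,0.2,0.3],[0,0,-0.035,0,0.3],[0.01,0.005,-0.03,0,0.3],[0.03,0.018,0,0,0.3],[0.036,0.021,0,0,0.3],[0.036,0.021,0,0,0.3],[0.036,0.021,0,0,0.3],[0.036,0.021,0,0,0.3],[0.03,0.02,0,0,0.3],[0.02,0.015,0,0,0.3],[0,0,0,0,0.3]]' >/dev/null; python3 -m inch '[[0,0,0,0,0.3]]';python3 go.py 0.5703 0.3745 0.0150 94.9
```

```text
t: 6.0
tcp_pos: [0.5451, 0.3626, 0.1279]
eef_rot: [0.675, 0.738, -0.0, -0.0]
ft_force: [-0.1, -0.8, -0.9]
grip_width: 0.0416
gripper_force: 36.0
t 6.0 psi 95.1 pos [0.5451 0.3626 0.1279] twist 0.03 after-twist [0.0097 0.0261 0.1129] now [0.0097 0.0262 0.1129] w 0.0416 F [-0.1 -0.8 -0.9] g 36.0
```

```bash
python3 -m inch '[[0.01,0.02,0,0,0.3],[0,0.006,0.02,0,0.3],[0,0,0.03,0,0.3],[0,0,0.03,0,0.3],[0,0,0.015,0,0.3],[0,0,0.01,0,0.3],[0,0,0.004,0,0.3],[0,0,0.003,0,0.3],[0,0,0,0,0.3],[0,0,0,0,0.3]]'; python3 go.py 0.5703 0.3745 0.0135 94.9
```

```text
t: 7.0
tcp_pos: [0.571, 0.3752, 0.0175]
eef_rot: [0.675, 0.737, 0.001, 0.0]
ft_force: [-1.1, -0.1, -1.2]
grip_width: 0.0411
gripper_force: 36.1
t 7.0 psi 95.0 pos [0.571  0.3752 0.0175] twist 0.03 after-twist [-0.0006 -0.0008  0.004 ] now [-0.0006 -0.0008  0.004 ] w 0.0411 F [-1.1 -0.1 -1.2] g 36.1
```

```bash
python3 -m inch '[[0,0,0.002,0,0.3],[0,0,0.002,0,0.3],[0,0,0,0,0.3],[0,0,0,0,0.65],[0,0,0,0,0.65],[0,0,0,0,0.65],[0,0,-0.02,0,0.65],[0,0,-0.03,0,0.65],[0,0,-0.03,0,0.65],[0,0,-0.04,0,0.65],[0,0,0,0,0.7]]'
python3 - <<'E'
from h import *; from go import go
go(.456,-.115,.1,82.5)
s=ctrl.state(); p,d=ctrl.snapshot("wrist"); cv2.imwrite("pics/w2.png",p)
report("wrist",["block_a","square_pan"],d,s)
E
```

```text
t: 8.1
tcp_pos: [0.5732, 0.3761, 0.1391]
eef_rot: [0.675, 0.737, 0.004, 0.002]
ft_force: [0.9, 1.1, 0.6]
grip_width: 0.0597
gripper_force: 0.0
t 8.1 psi 95.0 pos [0.5732 0.3761 0.1391] twist 2.51 after-twist [-0.5022 -0.0521  0.0391] now [-0.479  -0.1601  0.0364] w 0.0597 F [0.9 1.1 0.6] g 0.0
block_a 0.86 [281. 205.] ztop 45 top rect [571.2 376.3] 44.4 42.0 -85.6 all [571.2 376.3] 44.6 41.9 -85.0
block_a 0.54 [283. 239.] ztop 45 top rect [573.  344.6] 173.3 152.6 -85.2 all [574.8 326.3] 210.3 181.3 -85.1
square_pan 0.64 [278. 239.] ztop 45 top rect [572.9 344.5] 173.3 152.3 -85.2 all [565.7 344.4] 173.4 166.6 -85.7
```

View pics/w2.png

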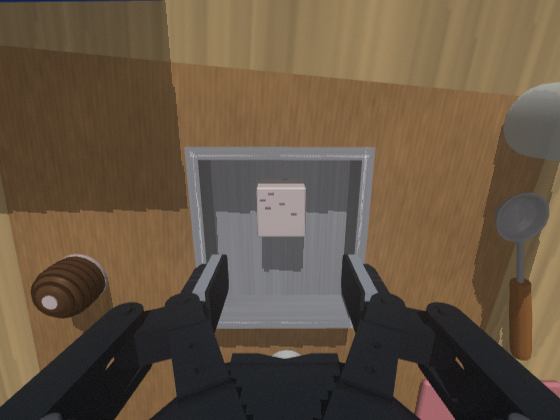

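Block A sits flat in the pan at (281,205), with room toward the near side for block B.

```bash
python3 -m inch '[[-0.02,-0.007,0,0,0.7],[-0.036,-0.012,0,0,0.7],[-0.04,-0.0135,0,0,0.7],[-0.04,-0.0135,0,0,0.7],[-0.04,-0.0135,0,0,0.7],[-0.04,-0.0135,0,0,0.7],[-0.04,-0.0135,0,0,0.7],[-0.04,-0.0135,0,0,0.7],[-0.04,-0.0135,0,0,0.7],[-0.04,-0.0135,0,0,0.7],[-0.04,-0.0135,0,0,0.7],[-0.036,-0.012,0,0,0.7]]' >/dev/null; python3 -m inch '[[-0.02,-0.007,0,0,0.7],[0,0,0,0.84,0.7],[0,0,0,0.84,0.7],[0,0,0,0.84,0.7],[0,0,0,0,0.7]]'>/dev/null
python3 - <<'E'
from h import *; from go import go
s=ctrl.state(); p,d=ctrl.snapshot("wrist"); cv2.imwrite("pics/w3.png",p)
report("wrist",["block_a","baton_a"],d,s)
go(.456,-.115,.008,82.5)
E
```

```text
block_a 0.6 [289. 212.] ztop 40 top rect [ 455.6 -114. ] 44.2 42.0 82.6 all [ 454.3 -113.7] 45.3 45.0 -9.6
baton_a 0.96 [279.  62.] ztop 23 top rect [464.9   4.9] 75.0 21.9 -78.1 all [465.2   7.9] 82.0 23.9 -78.3
baton_a 0.92 [150.  52.] ztop 22 top rect [363.6  31.3] 75.1 22.8 0.1 all [363.6  34. ] 75.1 28.3 0.0
baton_a 0.75 [231. 335.] ztop 22 top rect [ 395.4 -177.7] 195.2 30.6 73.0 all [ 395.6 -178. ] 195.3 32.8 73.8
baton_a 0.73 [171. 214.] ztop 22 top rect [ 346.6 -103. ] 75.3 22.9 -58.8 all [ 341.2 -106.3] 82.1 35.8 -58.8
t 10.1 psi 82.5 pos [ 0.4525 -0.109   0.1315] twist 0.01 after-twist [-0.0055  0.0043  0.1235] now [-0.0055  0.0044  0.1235] w 0.0596 F [0.7 0.5 0.2] g 0.0
```

```bash
python3 -m inch '[[-0.005,0.004,0.02,0,0.7],[0,0,0.03,0,0.7],[0,0,0.03,0,0.7],[0,0,0.023,0,0.7],[0,0,0.013,0,0.7],[0,0,0.007,0,0.7],[0,0,0,0,0.7],[0,0,0,0,0.4],[0,0,0,0,0.3],[0,0,0,0,0.3],[0,0,0,0,0.3],[0,0,0,0,0.3]]' 35; python3 go.py 0.5753 0.3135 0.13 94.9
```

```text
t: 11.3
tcp_pos: [0.4571, -0.1153, 0.0106]
eef_rot: [0.752, 0.659, 0.0, 0.001]
ft_force: [-0.3, 0.3, 5.9]
grip_width: 0.0414
gripper_force: 37.2
t 11.3 psi 82.4 pos [ 0.4571 -0.1153  0.0106] twist -2.49 after-twist [ 0.4172  0.1544 -0.1194] now [ 0.4406  0.0609 -0.1196] w 0.0414 F [-0.3  0.3  5.9] g 37.2
```

```bash
python3 -m inch '[[0,0,-0.02,0,0.3],[0,0,-0.03,-0.5,0.3],[0,0,-0.03,-0.5,0.3],[0,0,-0.03,-0.5,0.3],[0,0,-0.01,-0.5,0.3],[0,0,0,-0.5,0.3],[0.02,0.007,0,0,0.3],[0.036,0.0135,0,0,0.3],[0.04,0.015,0,0,0.3],[0.04,0.015,0,0,0.3],[0.04,0.015,0,0,0.3],[0.04,0.015,0,0,0.3]]' >/dev/null; python3 -m inch '[[0.04,0.015,0,0,0.3],[0.04,0.015,0,0,0.3],[0.04,0.015,0,0,0.3],[0.036,0.0135,0,0,0.3],[0.03,0.01,0,0,0.3],[0.015,0.005,0,0,0.3],[0,0,0,0,0.3],[0,0,0,0,0.3]]'>/dev/null;python3 go.py 0.5753 0.3135 0.0150 94.9
```

```text
t 13.3 psi 95.0 pos [0.5736 0.3138 0.1291] twist 0.01 after-twist [-0.0005  0.0017  0.1141] now [-0.0004  0.0018  0.1141] w 0.0417 F [ 0.8  0.1 -0.8] g 36.4
```

```bash
python3 -m inch '[[0,0.0015,0.02,0,0.3],[0,0,0.03,0,0.3],[0,0,0.03,0,0.3],[0,0,0.018,0,0.3],[0,0,0.009,0,0.3],[0,0,0.004,0,0.3],[0,0,0.002,0,0.3],[0,0,0,0,0.3]]'; python3 go.py 0.5753 0.3135 0.0145 94.9
```

```text
t: 14.1
tcp_pos: [0.576, 0.314, 0.0174]
eef_rot: [0.676, 0.737, 0.001, 0.0]
ft_force: [0.7, 1.4, 0.3]
grip_width: 0.0413
gripper_force: 36.4
t 14.1 psi 94.9 pos [0.576  0.314  0.0174] twist 0.0 after-twist [-0.0005 -0.0007  0.0029] now [-0.0005 -0.0007  0.0029] w 0.0413 F [0.7 1.4 0.3] g 36.4
```

```bash
python3 -m inch '[[0,0,0.002,0,0.3],[0,0,0.001,0,0.3],[0,0,0,0,0.3],[0,0,0,0,0.65],[0,0,0,0,0.65],[0,0,0,0,0.65],[0,0,-0.02,0,0.65],[0,0,-0.03,0,0.65],[0,0,-0.03,0,0.65],[0,0,-0.04,0,0.65],[0,0,0,0,0.5]]'
python3 - <<'E'
from h import *; from go import go
s=ctrl.state(); p,d=ctrl.snapshot("wrist"); cv2.imwrite("pics/w4.png",p)
report("wrist",["block_a"],d,s)
go(.465,.0045,.12,101.5)
E
```

```text
t: 15.2
tcp_pos: [0.5782, 0.315, 0.14]
eef_rot: [0.676, 0.737, 0.004, 0.002]
ft_force: [0.9, -0.0, 0.5]
grip_width: 0.0434
gripper_force: 0.0
block_a 0.87 [280. 202.] ztop 44 top rect [576.3 315. ] 44.9 41.9 -84.9 all [574.3 312.1] 52.8 49.2 -79.9
block_a 0.79 [280. 136.] ztop 45 top rect [571.4 375.5] 44.6 42.0 -85.2 all [570.  373.2] 52.3 45.2 -85.5
t 15.3 psi 94.9 pos [0.5761 0.3143 0.1345] twist -1.31 after-twist [-0.2814 -0.1706  0.0145] now [-0.2991 -0.1373  0.014 ] w 0.0426 F [-0.6 -1.1 -1. ] g 0.0
```

View pics/w4.png

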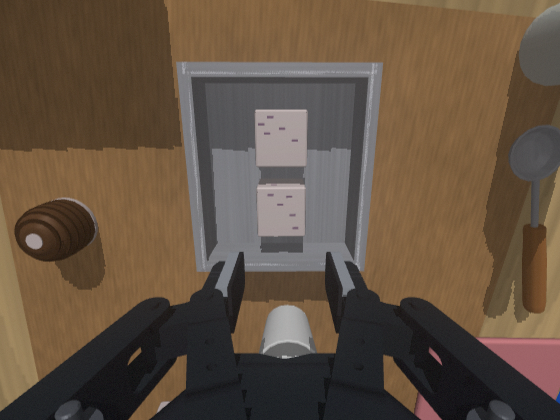

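Both blocks are flat and side by side in the pan, at (281,138) and (281,210). Next is the near baton.

```bash
python3 -m inch '[[0,0,0,-0.65,0.5],[0,0,0,-0.65,0.5],[-0.02,-0.012,0,0,0.5],[-0.035,-0.021,0,0,0.5],[-0.04,-0.0245,0,0,0.5],[-0.04,-0.0245,0,0,0.5],[-0.04,-0.0245,0,0,0.5],[-0.04,-0.0245,0,0,0.5],[-0.035,-0.021,0,0,0.5],[-0.025,-0.015,0,0,0.5],[-0.005,-0.003,0,0,0.5],[0,0,0,0,0.5]]' >/dev/null
python3 - <<'E'
from h import *; from go import go
s=ctrl.state(); p,d=ctrl.snapshot("wrist")
report("wrist",["baton_a"],d,s)
go(.465,.0045,.002,101.5)
E
```

```text
baton_a 0.96 [147. 277.] ztop 22 top rect [365.7 -46.5] 146.3 64.0 68.5 all [362.6 -52.2] 156.9 71.2 70.6
baton_a 0.94 [284. 204.] ztop 23 top rect [464.6   5.4] 74.4 21.8 -78.2 all [464.6   5.4] 74.4 25.0 -77.7
baton_a 0.76 [175. 156.] ztop 22 top rect [363.3  31.4] 74.7 22.3 -0.2 all [358.   28.8] 85.9 28.3 0.6
baton_a 0.74 [165. 394.] ztop 22 top rect [ 389.7 -141.3] 264.1 23.3 80.0 all [ 389.8 -141.3] 264.0 25.0 80.4
t 16.6 psi 101.4 pos [0.464  0.0066 0.1326] twist -0.01 after-twist [-0.0022  0.0006  0.1306] now [-0.0023  0.0007  0.1306] w 0.0428 F [-0.2  0.4  0.5] g 0.0
```

```bash
python3 -m inch '[[-0.002,0,0.02,0,0.5],[0,0,0.03,0,0.5],[0,0,0.03,0,0.5],[0,0,0.025,0,0.5],[0,0,0.015,0,0.5],[0,0,0.008,0,0.5],[0,0,0,0,0.5],[0,0,0,0,0.2],[0,0,0,0,0.1],[0,0,0,0,0.1],[0,0,0,0,0.1],[0,0,0,0,0.1]]' 30; python3 go.py 0.639 0.034 0.1 98.8
```

```text
t: 17.8
tcp_pos: [0.4654, 0.0038, 0.0064]
eef_rot: [0.633, 0.774, 0.001, 0.001]
ft_force: [-0.3, 1.7, 5.4]
grip_width: 0.0213
gripper_force: 30.6
t 17.8 psi 101.4 pos [0.4654 0.0038 0.0064] twist 0.53 after-twist [ 0.0032  0.1761 -0.0936] now [-0.0049  0.1763 -0.0933] w 0.0213 F [-0.3  1.7  5.4] g 30.6
```

```bash
python3 -m inch '[[0,0,-0.02,0,0.1],[0,0,-0.03,0.27,0.1],[0,0,-0.03,0.26,0.1],[0,0.01,-0.02,0,0.1],[0.001,0.03,0,0,0.1],[0.001,0.036,0,0,0.1],[0.001,0.036,0,0,0.1],[0,0.034,0,0,0.1],[0,0.022,0,0,0.1],[0,0.008,0,0,0.1],[0,0,0,0,0.1],[0,0,0,0,0.1]]' >/dev/null
python3 - <<'E'
from h import *; from go import go
s=ctrl.state(); p,d=ctrl.snapshot("wrist"); cv2.imwrite("pics/w5.png",p)
report("wrist",["long_tray","baton_a"],d,s)
go(.6395,.033,.0104,98.8)
E
```

```text
long_tray 0.92 [286. 195.] ztop 30 top rect [639.1  38.6] 125.5 95.1 -81.4 all [642.3  -4.7] 212.1 101.7 -81.4
baton_a 0.83 [283. 265.] ztop 121 top rect [637.3  34.9] 75.7 22.1 -81.3 all [644.2 -15.5] 177.4 34.9 -77.5
baton_a 0.61 [  7. 402.] ztop 14 top rect [ 372.8 -226.8] 12.6 3.7 5.3 all [ 371.2 -227. ] 20.8 3.7 5.3
baton_a 0.51 [  4. 173.] ztop 8 top rect [399.5  29.9] 24.2 6.2 80.4 all [399.3  29.6] 24.8 7.0 77.6
t 19.1 psi 98.8 pos [0.6373 0.0336 0.1056] twist -0.01 after-twist [-0.001   0.0021  0.0952] now [-0.001   0.0021  0.0952] w 0.021 F [ 0.8  0.4 -0.6] g 29.8
```

View pics/w5.png

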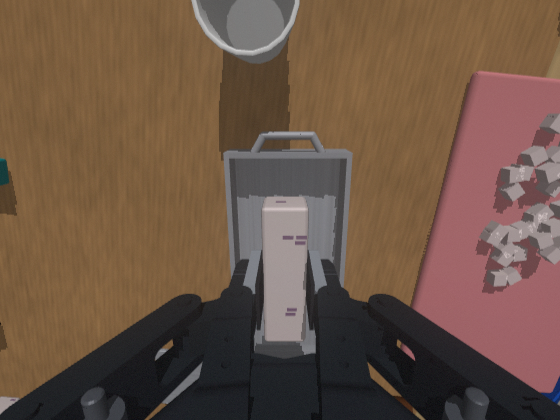

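The baton is held over the tray at (285,270) and lined up with its length, so I'll lower it.

```bash
python3 -m inch '[[-0.001,0.002,0.02,0,0.1],[0,0,0.03,0,0.1],[0,0,0.02,0,0.1],[0,0,0.012,0,0.1],[0,0,0.007,0,0.1],[0,0,0.003,0,0.1],[0,0,0.001,0,0.1],[0,0,0,0,0.1],[0,0,0,0,0.1]]'; python3 go.py 0.6395 0.033 0.0104 98.8
```

```text
t: 20.05
tcp_pos: [0.6407, 0.033, 0.0132]
eef_rot: [0.651, 0.759, 0.0, 0.001]
ft_force: [-0.2, -1.3, -0.5]
grip_width: 0.0215
gripper_force: 29.8
t 20.1 psi 98.8 pos [0.6407 0.033  0.0132] twist -0.0 after-twist [ 0.0002 -0.0012  0.0028] now [ 0.0002 -0.0012  0.0028] w 0.0215 F [-0.2 -1.3 -0.5] g 29.8
```

```bash
python3 -m inch '[[0,0,0.002,0,0.1],[0,0,0.001,0,0.1],[0,0,0,0,0.1],[0,0,0,0,0.42],[0,0,0,0,0.42],[0,0,0,0,0.42],[0,0,-0.02,0,0.42],[0,0,-0.03,0,0.42],[0,0,-0.03,0,0.42],[0,0,-0.04,0,0.5],[0,0,0,0,0.5]]'
python3 - <<'E'
from h import *; from go import go
s=ctrl.state(); p,d=ctrl.snapshot("wrist"); cv2.imwrite("pics/w6.png",p)
report("wrist",["baton_a"],d,s)
go(.3725,-.2645,.13,92.4)
E
```

```text
t: 21.15
tcp_pos: [0.6432, 0.0327, 0.1357]
eef_rot: [0.651, 0.759, 0.002, 0.004]
ft_force: [0.7, 0.5, -0.8]
grip_width: 0.0427
gripper_force: 0.0
baton_a 0.89 [280. 199.] ztop 27 top rect [641.1  34. ] 75.1 21.6 -82.0 all [641.1  34. ] 75.2 21.6 -82.0
baton_a 0.8 [  8. 306.] ztop 16 top rect [ 369.3 -119.5] 23.0 3.3 -61.6 all [ 368.1 -118.3] 32.4 8.4 -73.8
baton_a 0.57 [ 13. 166.] ztop 22 top rect [397.3  32.2] 22.5 10.8 -80.4 all [390.8  31.8] 21.9 21.9 -89.5
t 21.2 psi 98.8 pos [0.6409 0.033  0.1304] twist 1.28 after-twist [-0.286  -0.2806  0.0004] now [-2.530e-01 -3.107e-01 -1.000e-04] w 0.0427 F [ 0.1  0.  -0.6] g 0.0
```

```bash
python3 -m inch '[[-0.01,-0.0125,0,0,0.5],[-0.02,-0.025,0,0,0.5],[-0.024,-0.03,0,0,0.5],[-0.024,-0.03,0,0,0.5],[-0.024,-0.03,0,0,0.5],[-0.024,-0.03,0,0,0.5],[-0.024,-0.03,0,0,0.5],[-0.024,-0.03,0,0,0.5],[-0.024,-0.03,0,0,0.5],[-0.024,-0.03,0,0,0.5],[-0.02,-0.025,0,0,0.5],[-0.01,-0.013,0,0,0.5]]' >/dev/null
python3 -m inch '[[0,0,0,0.64,0.5],[0,0,0,0.64,0.5],[0,0,0,0,0.5]]' >/dev/null
python3 - <<'E'
from h import *; from go import go
s=ctrl.state(); p,d=ctrl.snapshot("wrist")
report("wrist",["baton_a"],d,s)
go(.3725,-.2645,.004,92.4)
E
```

```text
baton_a 0.92 [291. 204.] ztop 23 top rect [ 372.6 -263.4] 74.2 22.1 -87.7 all [ 373.1 -264. ] 75.4 25.8 -87.9
baton_a 0.84 [280.  26.] ztop 22 top rect [ 354.8 -117.5] 42.5 22.1 -59.7 all [ 353.3 -115.9] 47.3 23.0 -59.7
t 22.9 psi 92.5 pos [ 0.3664 -0.2636  0.1282] twist 0.02 after-twist [-0.0011  0.006   0.1242] now [-0.0013  0.0061  0.1242] w 0.0427 F [ 0.4 -0.3 -0.3] g 0.0
```

```bash
python3 -m inch '[[0,0.006,0.02,0,0.5],[0,0,0.03,0,0.5],[0,0,0.03,0,0.5],[0,0,0.023,0,0.5],[0,0,0.013,0,0.5],[0,0,0.008,0,0.5],[0,0,0,0,0.5],[0,0,0,0,0.2],[0,0,0,0,0.1],[0,0,0,0,0.1],[0,0,0,0,0.1],[0,0,0,0,0.1]]' 30; python3 go.py 0.6539 -0.0607 0.11 98.6
```

```text
t: 24.05
tcp_pos: [0.3734, -0.2647, 0.0065]
eef_rot: [0.692, 0.722, -0.0, 0.001]
ft_force: [-0.3, 0.3, 6.2]
grip_width: 0.0217
gripper_force: 30.3
t 24.1 psi 92.4 pos [ 0.3734 -0.2647  0.0065] twist -1.24 after-twist [ 0.1597  0.3078 -0.1035] now [ 0.192   0.2888 -0.1034] w 0.0217 F [-0.3  0.3  6.2] g 30.3
```

```bash
python3 -m inch '[[0,0,-0.02,0,0.1],[0,0,-0.03,-0.4,0.1],[0,0,-0.03,-0.42,0.1],[0,0,-0.024,-0.42,0.1],[0.007,0.0135,0,0,0.1],[0.015,0.029,0,0,0.1],[0.018,0.035,0,0,0.1],[0.018,0.035,0,0,0.1],[0.018,0.035,0,0,0.1],[0.018,0.035,0,0,0.1],[0.018,0.035,0,0,0.1],[0.018,0.035,0,0,0.1]]' >/dev/null
python3 -m inch '[[0.016,0.03,0,0,0.1],[0.01,0.018,0,0,0.1],[0.004,0.007,0,0,0.1],[0,0,0,0,0.1]]' >/dev/null
python3 - <<'E'
from h import *; from go import go
s=ctrl.state(); p,d=ctrl.snapshot("wrist"); cv2.imwrite("pics/w7.png",p)
report("wrist",["baton_a"],d,s)
go(.6539,-.0607,.0104,98.6)
E
```

```text
baton_a 0.87 [285.  86.] ztop 27 top rect [641.   34.3] 74.1 22.0 -81.4 all [641.8  34.4] 74.0 23.7 -81.8
baton_a 0.74 [288. 269.] ztop 125 top rect [653.1 -58.3] 74.9 22.8 -81.5 all [ 661.8 -112.4] 184.7 43.5 -81.1
t 25.8 psi 98.6 pos [ 0.6524 -0.0604  0.1093] twist -0.01 after-twist [-0.0005  0.0015  0.0989] now [-0.0005  0.0015  0.0989] w 0.0213 F [-0.9 -0.8 -0.5] g 29.6
```

View pics/w7.png

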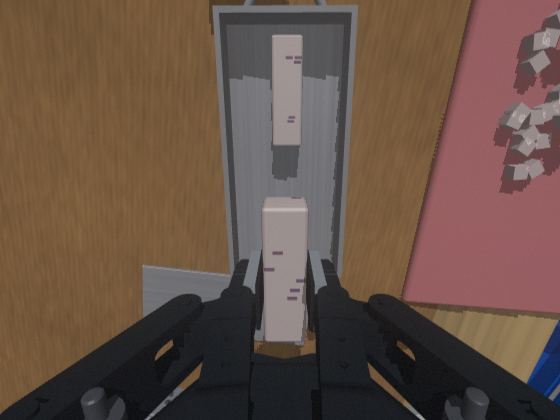

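Baton A lies in the tray at (287,90). Baton B is held in line with it at (285,270), so I'll lower it.

```bash
python3 -m inch '[[0,0.001,0.02,0,0.1],[0,0,0.03,0,0.1],[0,0,0.023,0,0.1],[0,0,0.012,0,0.1],[0,0,0.007,0,0.1],[0,0,0.003,0,0.1],[0,0,0.001,0,0.1],[0,0,0,0,0.1],[0,0,0,0,0.1]]'; python3 go.py 0.6539 -0.0607 0.0110 98.6
```

```text
t: 26.65
tcp_pos: [0.6546, -0.0598, 0.0143]
eef_rot: [0.652, 0.758, 0.0, 0.001]
ft_force: [-1.4, 0.4, 0.1]
grip_width: 0.0217
gripper_force: 29.6
t 26.6 psi 98.6 pos [ 0.6546 -0.0598  0.0143] twist -0.0 after-twist [-0.0008 -0.0008  0.0033] now [-0.0008 -0.0008  0.0033] w 0.0217 F [-1.4  0.4  0.1] g 29.6
```

```bash
python3 -m inch '[[0,0,0.002,0,0.1],[0,0,0.002,0,0.1],[0,0,0,0,0.1],[0,0,0,0,0.42],[0,0,0,0,0.42],[0,0,0,0,0.42],[0,0,-0.02,0,0.42],[0,0,-0.03,0,0.42],[0,0,-0.03,0,0.42],[0,0,-0.04,0,0.5],[0,0,0,0,0.9]]'
python3 - <<'E'
from h import *; from go import go
s=ctrl.state(); p,d=ctrl.snapshot("wrist"); cv2.imwrite("pics/w8.png",p)
report("wrist",["baton_a"],d,s)
go(.366,.268,.14,98.6)
E
```

```text
t: 27.75
tcp_pos: [0.6569, -0.0605, 0.1358]
eef_rot: [0.652, 0.758, 0.002, 0.004]
ft_force: [0.2, -0.5, 1.1]
grip_width: 0.0558
gripper_force: 0.0
baton_a 0.95 [282. 200.] ztop 27 top rect [655.  -58.3] 74.0 21.8 -82.4 all [655.7 -63.8] 85.1 25.4 -82.4
baton_a 0.91 [280.  88.] ztop 27 top rect [641.1  34.2] 74.5 21.9 -81.2 all [641.1  34. ] 74.9 24.8 -80.4
t 27.9 psi 98.6 pos [ 0.6547 -0.0599  0.1304] twist -0.0 after-twist [ 0.3674 -0.2365 -0.0096] now [ 0.3672 -0.2366 -0.0104] w 0.0703 F [-1.  -0.9  0.2] g 0.0
```

```bash
python3 -m inch '[[0.014,-0.009,-0.01,0,0.9],[0.028,-0.018,0,0,0.9],[0.034,-0.022,0,0,0.9],[0.034,-0.022,0,0,0.9],[0.034,-0.022,0,0,0.9],[0.034,-0.022,0,0,0.9],[0.034,-0.022,0,0,0.9],[0.034,-0.022,0,0,0.9],[0.034,-0.022,0,0,0.9],[0.034,-0.022,0,0,0.9],[0.03,-0.019,0,0,0.95],[0.016,-0.01,0,0,0.95]]' >/dev/null
python3 -m inch '[[0,0,0,0,0.95],[0,0,0,0,0.95]]' >/dev/null
python3 - <<'E'
from h import *; from go import go
from scipy.optimize import least_squares
s=ctrl.state(); p,d=ctrl.snapshot("wrist"); cv2.imwrite("pics/w9.png",p)
report("wrist",["root_end"],d,s)
go(.366,.268,.006,98.6)
E
```

```text
root_end 0.52 [496. 314.] ztop 61 top rect [530.5 230.9] 227.8 20.3 -31.2 all [559.7 191.8] 316.6 52.4 -28.1
t 29.4 psi 98.5 pos [0.3712 0.261  0.1387] twist -0.01 after-twist [ 0.0077 -0.0041  0.1327] now [ 0.0077 -0.004   0.1327] w 0.081 F [-0.1  0.2 -0.3] g 0.0
```

View pics/w9.png

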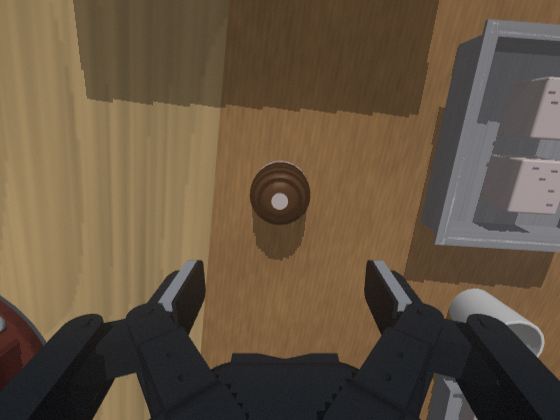

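The root stands at (280,193), midway between the fingers, and the network missed it. I'll locate it from depth.

Run:
```python
from h import *; from go import go
s=ctrl.state(); p,d=ctrl.snapshot("wrist"); W=cloud("wrist",d,s)
m=(np.hypot(W[...,0]-.366,W[...,1]-.268)<.06)
for a,b in((.012,.06),(.03,.06),(.043,.06)):
    q=W[m&(W[...,2]>a)&(W[...,2]<b)]; print(len(q),cv2.minEnclosingCircle(q[:,:2].astype(np.float32)*1000),q[:,2].max())
go(.366,.268,.006,98.6)
```

```text
2950 ((365.0772399902344, 271.8287048339844), 27.218774795532227) 0.048125639442525986
2584 ((365.0892639160156, 271.654541015625), 26.597469329833984) 0.048125639442525986
924 ((364.9087829589844, 272.007568359375), 18.72892951965332) 0.048125639442525986
t 29.4 psi 98.5 pos [0.3713 0.261  0.1388] twist -0.02 after-twist [ 0.0078 -0.0042  0.1328] now [ 0.0078 -0.0041  0.1328] w 0.0809 F [-0.6 -0.8 -1.4] g 0.0
```

```bash
python3 -m inch '[[0.0113,-0.0057,0.01,0,0.95],[0,0,0.03,0,0.95],[0,0,0.03,0,0.95],[0,0,0.03,0,0.95],[0,0,0.018,0,0.95],[0,0,0.01,0,0.95],[0,0,0.006,0,0.95],[0,0,0,0,0.95],[0,0,0,0,0.6],[0,0,0,0,0.45],[0,0,0,0,0.45],[0,0,0,0,0.45]]' 30; python3 -m inch '[[0,0,0,0,0.45]]'; python3 go.py 0.5526 -0.343 0.15 98.6
```

```text
t: 30.6
tcp_pos: [0.3644, 0.2724, 0.0067]
eef_rot: [0.652, 0.758, 0.001, 0.0]
ft_force: [-1.4, -0.2, 5.2]
grip_width: 0.0524
gripper_force: 31.2
t: 30.7
tcp_pos: [0.3644, 0.2724, 0.0067]
eef_rot: [0.652, 0.758, 0.001, 0.0]
ft_force: [-1.8, -0.8, 5.0]
grip_width: 0.053
gripper_force: 31.2
t 30.7 psi 98.6 pos [0.3644 0.2724 0.0067] twist -0.0 after-twist [-0.6366  0.0941 -0.1433] now [-0.6365  0.0946 -0.1434] w 0.053 F [-1.8 -0.8  5. ] g 31.2
```

```bash
python3 -m inch '[[0,0,-0.02,0,0.45],[0,0,-0.035,0,0.45],[0,0,-0.04,0,0.45],[-0.01,0.0015,-0.035,0,0.45],[-0.02,0.003,-0.01,0,0.45],[-0.034,0.005,0,0,0.45],[-0.04,0.006,0,0,0.45],[-0.04,0.006,0,0,0.45],[-0.04,0.006,0,0,0.45],[-0.04,0.006,0,0,0.45],[-0.04,0.006,0,0,0.45],[-0.04,0.006,0,0,0.45]]' >/dev/null
python3 -m inch '[[-0.04,0.006,0,0,0.45],[-0.04,0.006,0,0,0.45],[-0.04,0.006,0,0,0.45],[-0.04,0.006,0,0,0.45],[-0.04,0.006,0,0,0.45],[-0.04,0.006,0,0,0.45],[-0.034,0.005,0,0,0.45],[-0.02,0.003,0,0,0.45],[-0.01,0.001,0,0,0.45],[0,0,0,0,0.45],[0,0,0,0,0.45]]' >/dev/null
python3 - <<'E'
from h import *; from go import go
s=ctrl.state(); p,d=ctrl.snapshot("wrist"); cv2.imwrite("pics/w10.png",p)
W=cloud("wrist",d,s); m=(np.hypot(W[...,0]-.5526,W[...,1]+.343)<.095)&(W[...,2]>.035)&(W[...,2]<.055)
print(cv2.minEnclosingCircle(W[m][:,:2].astype(np.float32)*1000))
m=(np.hypot(W[...,0]-s["tcp_pos"][0],W[...,1]-s["tcp_pos"][1])<.04)&(W[...,2]>.1)
report("wrist",["colander","root_end"],d,s)
go(.5526,-.343,.012,98.6)
E
```

```text
((552.4192504882812, -343.28564453125), 77.63362884521484)
colander 0.6 [294. 206.] ztop 44 top rect [ 548.8 -316. ] 154.9 100.1 7.5 all [ 541.2 -323. ] 168.5 110.2 11.1
root_end 0.56 [282. 285.] ztop 184 top rect [ 543.9 -314.5] 47.4 46.3 61.6 all [ 575.8 -376.1] 183.4 102.9 -41.9
t 33.1 psi 98.6 pos [ 0.5437 -0.3145  0.1456] twist 0.01 after-twist [-0.0295  0.0045  0.1336] now [-0.0295  0.0045  0.1336] w 0.0528 F [ 0.   0.2 -0.7] g 32.2
```

View pics/w10.png

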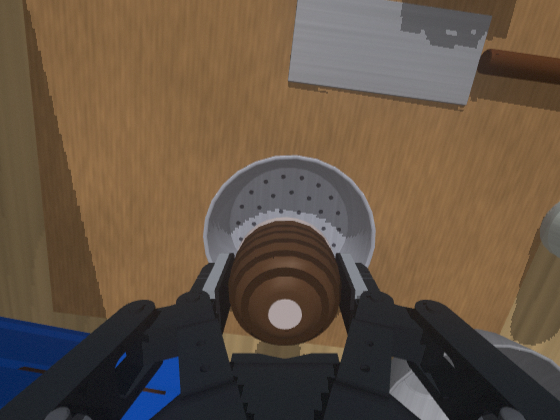

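The root is held upright at (285,280), with the colander behind it. Its centre measures (0.5525, -0.343).

```bash
python3 -m inch '[[-0.015,0.0025,0,0,0.45],[-0.0145,0.002,0,0,0.45],[0,0,0.02,0,0.45],[0,0,0.03,0,0.45],[0,0,0.03,0,0.45],[0,0,0.025,0,0.45],[0,0,0.013,0,0.45],[0,0,0.008,0,0.45],[0,0,0.004,0,0.45],[0,0,0,0,0.45],[0,0,0,0,0.45]]'; python3 go.py 0.5525 -0.343 0.011 98.6
```

```text
t: 34.25
tcp_pos: [0.5532, -0.3447, 0.0166]
eef_rot: [0.652, 0.758, 0.0, 0.001]
ft_force: [0.1, -0.1, -1.1]
grip_width: 0.0524
gripper_force: 32.2
t 34.2 psi 98.6 pos [ 0.5532 -0.3447  0.0166] twist -0.0 after-twist [ 0.0018 -0.0005  0.0056] now [ 0.0018 -0.0005  0.0056] w 0.0524 F [ 0.1 -0.1 -1.1] g 32.2
```

```bash
python3 -m inch '[[0.0017,0,0.003,0,0.45],[0,0,0.0015,0,0.45],[0,0,0.001,0,0.45],[0,0,0,0,0.45],[0,0,0,0,0.45]]';  python3 -m inch '[[0,0,0,0,0.82],[0,0,0,0,0.82],[0,0,0,0,0.82],[0,0,0,0,0.82],[0,0,-0.02,0,0.82],[0,0,-0.03,0,0.82],[0,0,-0.03,0,0.82],[0,0,-0.04,0,0.82],[0,0,-0.02,0,0.82],[0,0,0,0,0.82]]'
python3 - <<'E'
from h import *; from go import go
s=ctrl.state(); p,d=ctrl.snapshot("wrist"); cv2.imwrite("pics/w11.png",p)
W=cloud("wrist",d,s)
for a,b,r in((.02,.06,.035),(.038,.06,.095)):
    m=(np.hypot(W[...,0]-.5526,W[...,1]+.343)<r)&(W[...,2]>a)&(W[...,2]<b); q=W[m]
    print(cv2.minEnclosingCircle(q[:,:2].astype(np.float32)*1000),q[:,2].max())
p,d=ctrl.snapshot("top"); cv2.imwrite("pics/top1.png",p)
report("top",["block_a","baton_a","root_end","cup","cleaver"],d)
E
```

```text
t: 34.75
tcp_pos: [0.5525, -0.3425, 0.0108]
eef_rot: [0.652, 0.758, 0.0, 0.0]
ft_force: [-3.2, 1.9, 6.6]
grip_width: 0.0533
gripper_force: 32.7
t: 35.75
tcp_pos: [0.5538, -0.3439, 0.154]
eef_rot: [0.652, 0.758, -0.0, 0.003]
ft_force: [-0.1, -0.3, 0.6]
grip_width: 0.0699
gripper_force: 0.0
((553.1552124023438, -342.8236999511719), 27.15152931213379) 0.05231042936442307
((552.52099609375, -343.5729064941406), 77.76087188720703) 0.05231042936442307
block_a 0.87 [116. 182.] ztop 46 top rect [570.8 372.9] 46.3 41.5 -83.3 all [570.  380.2] 62.0 41.9 -84.9
block_a 0.77 [140. 177.] ztop 46 top rect [576.1 311.7] 45.4 42.1 -84.9 all [579.8 319.4] 60.0 50.8 -84.9
baton_a 0.88 [262. 270.] ztop 25 top rect [362.9  28.3] 75.0 21.2 -0.1 all [362.9  27.1] 75.0 23.6 -0.1
baton_a 0.64 [266. 151.] ztop 28 top rect [640.7  32. ] 73.5 23.1 -82.0 all [642.4  32.2] 73.5 26.5 -81.2
baton_a 0.55 [427. 177.] ztop 42 top rect [ 551.9 -345. ] 151.2 149.7 48.9 all [ 551.9 -345. ] 151.2 149.7 48.9
baton_a 0.53 [307. 148.] ztop 29 top rect [653.4 -61.3] 72.9 20.8 -80.8 all [653.4 -61.3] 72.9 20.8 -80.8
baton_a 0.53 [320. 275.] ztop 25 top rect [ 346.4 -105.4] 74.6 22.2 -58.6 all [ 346.3 -104.5] 76.1 22.5 -58.1
root_end 0.95 [419. 188.] ztop 51 top rect [ 553.7 -344. ] 44.8 40.7 14.5 all [ 551.3 -340.5] 49.9 46.9 2.2
cup 0.76 [197. 170.] ztop 62 top rect [594.7 167.1] 57.2 57.1 0.8 all [594.7 167.1] 57.2 57.1 0.8
cleaver 0.71 [346. 158.] ztop 17 top rect [ 668.4 -162.8] 268.5 44.5 4.5 all [ 666.4 -169.7] 273.7 72.7 1.6
```

View pics/w11.png

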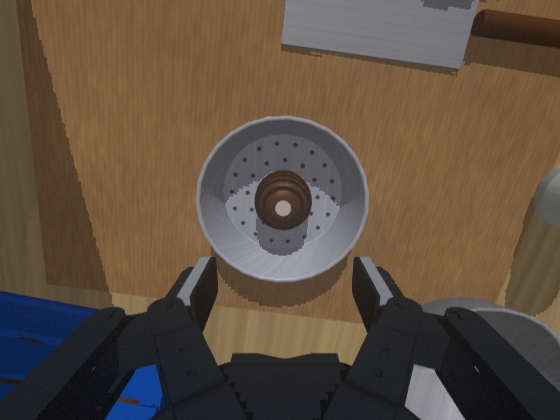

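View pics/top1.png

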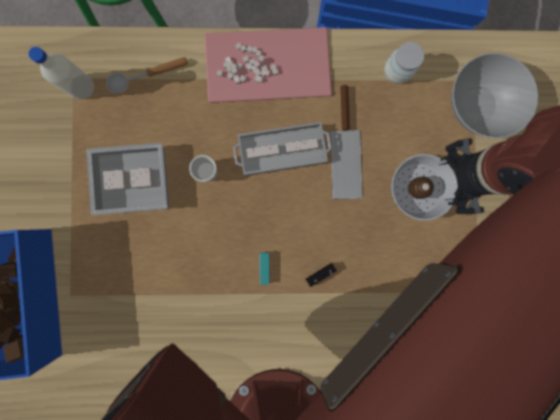

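The root stands upright within 1 mm of the colander's centre (283,205 in the wrist view). The top view shows the blocks in the pan at (113,180) and (140,178) and the batons in the tray at (263,151) and (302,146). The cup, the cleaver and the look-alikes haven't moved.

```bash
python3 -c "
from cell import ctrl
print(ctrl.job_done())"
```

```text
the job is handed in; nothing more can be done
None
```

I handed the job in at about 36 s on the robot clock: both blocks are flat in the pan, both batons lie lengthwise in the tray, and the root end stands centred in the colander, with the cup and cleaver still in place.

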